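# Read the touch tag of the blue-capped sample jar

## Task

Take the yellow touch-reader wand out of its dock and hold its sprung steel nose squarely on the brass tag in the middle of the blue jar cap, pressed about half-way in and kept steady for two seconds; never push the nose in to its stop. Then put the wand back in its dock, seated upright, and let go. Do not touch the other two jar stations, and leave the flasks, beaker, bulb and bottle where they are.

Things in the scene. Friction and masses are not known exactly. Their poses are not given: they have to be found in the camera images.
- wand_grip (a point): Centre of the wand's yellow grip, a square bar 26 x 26 mm reaching 30 mm below and above this point. The wand (about 160 g) is straight and starts upright in the dock, nose down. z runs along the wand away from the nose, x and y are square to the grip's flats. 30 to 36 mm below this point is an orange flange, 52 mm across; then a grey barrel, 24 mm across, to 91 mm below.
- nose_tip (a point): Tip of the wand's sprung steel nose (12 mm across, round end), on the wand's axis, 116 mm below wand_grip when not pressed; z points from the nose up the wand.
- nose (a joint): How far the nose is pressed into the wand, m: 0 free, 0.012 at its stop. Spring: it starts to move at about 2 N, half-way in (6 mm) takes about 5.6 N, the stop is reached at about 9 N.
- dock_seat (a point): Centre of the dock's top rim, 100 mm above the bench, z up. Fixed grey upright tube 62 mm across, 36 mm bore open to the bench, on a black foot 100 x 100 x 10 mm. Seated, the wand's flange lies on the rim and wand_grip is 36 mm above this point; the barrel has 6 mm play all round in the bore.
- mouth_blue (a point): Centre of the mouth of the blue jar's square steel holder. z points out along the jar's axis, up and towards the robot, 35 deg from vertical. The brass tag is on this z axis, its flat face square to z. Each jar sits at its own depth, which is not reported: the tag's face is somewhere from 37 to 57 mm out along z from this point. The jar does not give way under 20 N.
- station_blue: Station of the blue-capped jar, fixed: foot 130 x 100 mm, origin under its centre on the bench, z up, x away from the robot; tilted holder 86 mm wide, 55 mm deep. Cap 72 mm across, brass tag 18 mm across at its centre, 3 mm proud of the cap. All reaches about 150 mm above the bench.
- station_white: Station of the white-capped jar, same build and size; do not touch.
- station_green: Station of the green-capped jar, same build and size; do not touch.
- flask_a: Small conical glass flask with a blue stopper, 66 mm across, 100 mm high, origin under its centre; leave alone.
- flask_b: Small conical glass flask with a white stopper, same size; leave alone.
- beaker: Glass beaker, 60 mm across, 75 mm high, origin under its centre; leave alone.
- bulb: Red pipette bulb standing on its foot, 60 mm across, 80 mm high; leave alone.
- reagent: Amber bottle with white cap, 50 mm across, 90 mm high; leave alone.
Not all that is in view belongs to the job. What is shaped like the part that bears wand_grip but green, purple or turquoise is not meant.

How it is judged:
By the outcome, as a careful person would: the job done as asked, in the order asked, and still so for the second after the job is handed in, with the robot touching nothing.
It also fails if it takes over 53 s, if anything falls off the work surface, if the arm or the gripper's body presses on something with over 40 N, if the wrist force passes 120 N, or if a joint passes its speed limit or range.

## Robot

A 7-joint arm with a two-finger parallel gripper is mounted at the origin on the work surface. World frame = base frame: x ahead of the robot, y to its left, z up, the work surface at z = 0. Lengths are in m, angles in rad, forces in N, time in s.
With the tool pointing down it reaches from about 0.4 to 0.85 m from the base axis. Payload 10.4 kg.
Tool frame: the origin (TCP) lies between the finger pads; the fingertips stand tips_ahead ahead of it and the grasp point (between the pads) lies 11 mm behind it (tips_ahead is the distance from the TCP to the fingertips, in m); z points along the fingers, x is the direction in which the jaws open and shut, and the axes are right-handed (so a half turn about z gives the same grasp; the last joint's range is limited). The gripper opens to 87 mm and grips with 3 to 60 N. Pads are 19 mm wide; open, the fingers measure 117 mm over their backs; the gripper's body (75 mm by 190 mm) begins 51 mm behind the grasp point.
Start: joints at [1.133, 0.332, -0.065, 1.46, 0.022, 1.35, -0.088], TCP at [0.252, -0.572, 0.231] pointing down, gripper open.
Joint ranges: [-2.6, 2.6], [-0.5, 2.12], [-1.47, 1.34], [0.16, 2.42], [-1.27, 4.41], [0.06, 2.06], [-2.6, 2.6]. Speed limits (rad/s): [2.22, 2.22, 2.79, 2.79, 3.14, 3.14, 3.14].

## Interface

Orientations are given as a unit quaternion [x, y, z, w].
In Python, from bench import read_state, camera, close_job, tips_ahead gives the robot as it stands.
- The arm moves only by the tool arm_command, never from a script. Its argument "commands" is a list that holds one entry, the list of rows, each a list of 7 numbers: the turn, a rotation vector about the tool's x, y, z in rad, then the shift along the tool's x, y, z in m, then the opening in per cent of the stroke, from 0 (shut) to 100 (fully open). In form: [[[rx, ry, rz, x, y, z, claw], ...]]. A call has 1 to 20 rows; each row shifts and turns the commanded pose from where the row before left it, along the tool's axes as they then stand; what a row does not reach is not made up. A row lasts 1/8 s, in which the tool goes at most 62.5 mm and 10.7 degrees, less where a joint would pass 70% of its speed; a pose out of reach is approached as far as the arm can. A call with a gripper value outside its range is refused whole. The fingers move at their own pace and stop on an object; "newtons" is the grip in N (left out, the last holds). Time passes only in rows, so rows that do not move let the fingers close. It gives the time, the measured TCP pose, the force and the opening at its end, in the units of the state.
- read_state(): the state, without advancing time (a new reading comes with each control period).
- camera(name): name is "scene" or "top" or "wrist"; returns a dict with "frame" (480x640x3 uint8, red, green, blue), "vfov" (degrees; the focal length in pixels is half the picture's height over the tangent of half this angle, whatever the lens; pixels are square), "cx", "cy" (the principal point, pixels), "R" (3x3) and "t" (3): a world point X has camera coordinates R X + t. Camera axes: x right, y down, z forward; pixel columns grow to the right and rows downward; lengths in m; the calibration is good to about 2 mm. A picture is of the moment at which its call begins. There is no depth.
- close_job(): hands the job in, once; it reports no verdict.
The state is a dict: "time": time; "joint_positions": joint angles; "joint_vel": joint speeds; "joint_torque": joint torques, N m; "ee_pos": TCP position; "eef_rot": TCP orientation; "ft_force": force on the tool from outside, world axes, zero at the start; "torque": the same for the moment, N m; "width": finger opening in m.
Only numpy, scipy, OpenCV 4.12 (cv2) and the standard library are available. Lean on these libraries where they do the work, as an engineer would, in place of code of your own. Each camera call takes 0.05 s, during which the arm holds its last target.

## Working session

There is one attempt and no reset: what is moved stays moved. The work goes in short steps, Python scripts to look and compute and a tool call to move; the robot and the scene stay as the last step left them, time stands still between calls to the robot, and variables do not carry over. Pictures are saved under pics/ and viewed, and the job is handed in when it is done.

Besides the shell and the picture viewer there is one more tool, called after "Request:" as name([rows], argument=value, ...), one row to a line, values as JSON. arm_command: Moves the arm, as the interface text tells. Its arguments: {"type":"object","properties":{"commands":{"type":"array"},"newtons":{"type":"number"}},"required":["commands"]}

```bash
ls; mkdir -p pics
python3 - <<'E'
from bench import *
import cv2,json
s=read_state(); print(s); print(tips_ahead if not callable(tips_ahead) else tips_ahead())
for n in ["scene","top","wrist"]:
    c=camera(n); cv2.imwrite(f"pics/{n}0.png",c["frame"][:,:,::-1]); print(n,c["vfov"],c["cx"],c["cy"],c["R"],c["t"])
E
```

```text
pics
{'time': 0.0, 'joint_positions': array([ 1.13340617,  0.33286894, -0.06471339,  1.46093001,  0.02160286,
        1.34990067, -0.08847323]), 'joint_vel': array([-0.00149578, -0.00046729,  0.00072826,  0.00240041,  0.00029277,
       -0.00089849, -0.00030747]), 'joint_torque': array([-1.21139314e-03, -6.23262835e+01,  2.35983945e-02, -3.89901423e+01,
       -6.14860025e-02,  3.97894881e-02,  1.92923376e-04]), 'ee_pos': array([ 0.25172531, -0.5716591 ,  0.2297612 ]), 'eef_rot': array([ 8.37571740e-01, -5.46326900e-01, -6.07808111e-04, -3.58436514e-04]), 'ft_force': array([-0.23112459,  0.89873067, -0.20865074]), 'torque': array([ 0.02628028,  0.02242605, -0.01212623]), 'width': 0.08734960761643407}
0.008
scene 47.907673882667815 325.35076409674724 229.83161401988596 [[-0.14936978  0.98873964  0.00908794]
 [ 0.82356796  0.12949302 -0.55223851]
 [-0.54719693 -0.0750032  -0.83363664]] [ 0.12167401 -0.32028148  1.3438544 ]
top 43.086216494586466 315.6147930677111 246.1650800820888 [[-0.08306077 -0.99654322 -0.00158573]
 [-0.96932273  0.08116114 -0.232005  ]
 [ 0.23133171 -0.01773343 -0.9727133 ]] [-0.03705653  0.49489038  1.18325385]
wrist 60.98467814698019 313.627451179365 237.47653550370558 [[ 0.40410386 -0.91471106 -0.00193597]
 [-0.87775004 -0.38836894  0.28057874]
 [-0.25740035 -0.11168366 -0.95982906]] [-0.62252076 -0.03541241  0.3909693 ]
```

View pics/scene0.png

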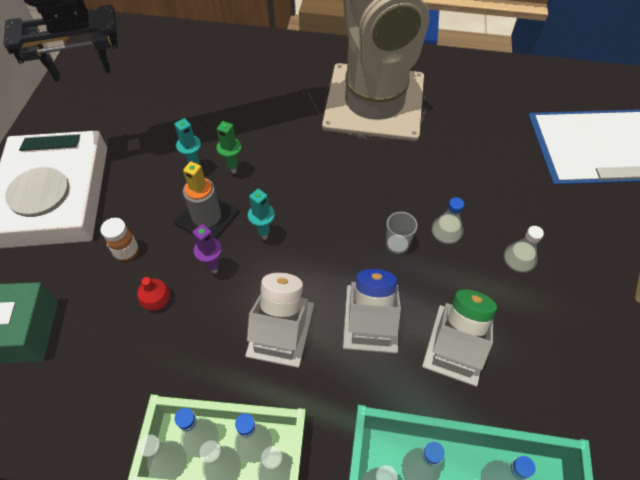

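View pics/top0.png

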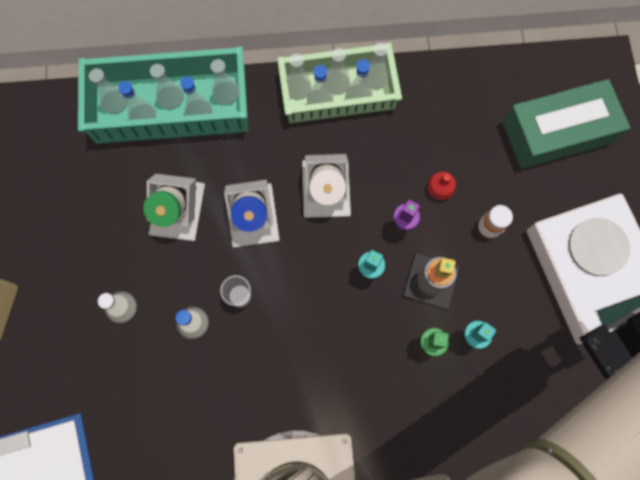

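View pics/wrist0.png

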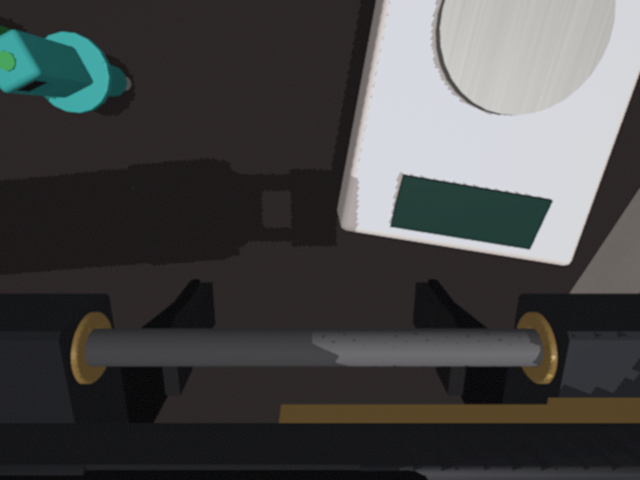

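The scene and top views show the yellow wand in its dock (scene ≈(197,185), top ≈(442,268)). The blue cap is at scene ≈(376,280) and top ≈(249,213). The decoys stand around the dock. Next I'll enlarge these areas.

Run:
```python
import cv2,numpy as np
s=cv2.imread("pics/scene0.png");t=cv2.imread("pics/top0.png")
def crop(im,x,y,w,h,k): return cv2.resize(im[y:y+h,x:x+w],(w*k,h*k),interpolation=cv2.INTER_CUBIC)
a=np.hstack([crop(s,150,130,130,150,3),crop(t,380,230,130,150,3)]);cv2.imwrite("pics/a1.png",a)
b=np.hstack([crop(s,330,255,90,110,4),crop(t,215,170,90,110,4)]);cv2.imwrite("pics/b1.png",b)
```

```text
(no output)
```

View pics/a1.png

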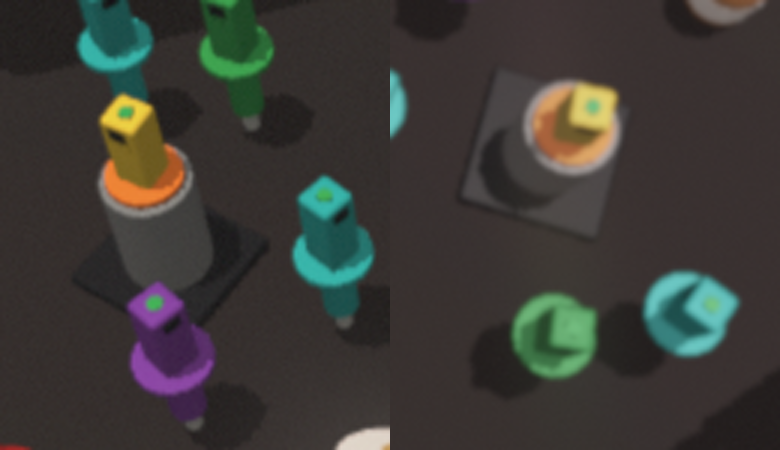

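View pics/b1.png

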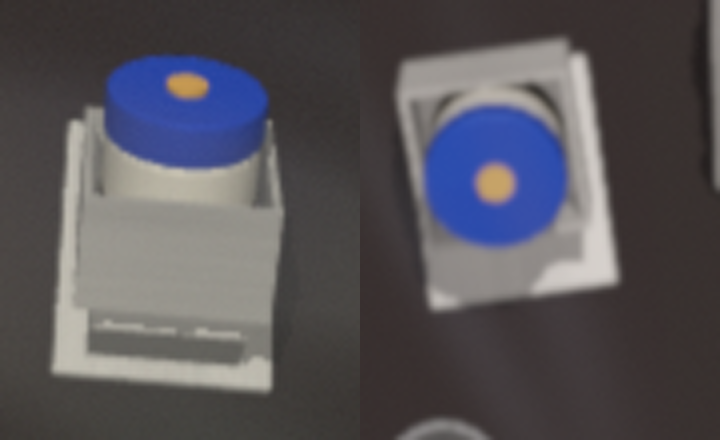

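```bash
cat > h.py <<'E'
import cv2,numpy as np,pickle
from bench import *
def cam(n,fn=None):
    c=camera(n)
    if fn: cv2.imwrite(fn,c["frame"][:,:,::-1])
    return c
def ray(c,u,v):
    f=240/np.tan(np.radians(c["vfov"]/2)); R=np.array(c["R"]);t=np.array(c["t"])
    d=R.T@np.array([(u-c["cx"])/f,(v-c["cy"])/f,1]); return -R.T@t,d/np.linalg.norm(d)
def plane(c,u,v,z):
    o,d=ray(c,u,v); return o+d*(z-o[2])/d[2]
def tri(obs):
    A=np.zeros((3,3));b=np.zeros(3);L=[ray(*o) for o in obs]
    for o,d in L: P=np.eye(3)-np.outer(d,d);A+=P;b+=P@o
    X=np.linalg.solve(A,b); return X,[np.linalg.norm((np.eye(3)-np.outer(d,d))@(X-o)) for o,d in L]
def proj(c,X):
    f=240/np.tan(np.radians(c["vfov"]/2));p=np.array(c["R"])@X+c["t"]; return f*p[:2]/p[2]+[c["cx"],c["cy"]]
def blob(c,box,lo,hi,minA=4):
    x,y,w,h=box; hsv=cv2.cvtColor(c["frame"],cv2.COLOR_RGB2HSV)[y:y+h,x:x+w]
    m=cv2.inRange(hsv,np.array(lo),np.array(hi)); n,l,st,ce=cv2.connectedComponentsWithStats(m)
    out=[(st[i,4],ce[i]+[x,y]) for i in range(1,n) if st[i,4]>=minA]; return sorted(out,key=lambda o:-o[0]),m
E
python3 - <<'E'
from h import *
np.set_printoptions(precision=4,suppress=True)
s=cam("scene");t=cam("top")
# green dots
gs,_=blob(s,(183,160,25,15),(35,60,60),(90,255,255));gt,_=blob(t,(436,255,24,24),(35,40,60),(90,255,255))
print(gs,gt)
ys,_=blob(s,(180,155,30,40),(20,100,60),(34,255,255));yt,_=blob(t,(430,250,35,40),(20,80,150),(34,255,255));print(ys,yt)
if gs and gt: print("dot",tri([(s,*gs[0][1]),(t,*gt[0][1])]))
ts,_=blob(s,(360,268,35,20),(8,80,80),(35,255,255));tt,_=blob(t,(235,200,30,30),(8,80,80),(35,255,255));print(ts,tt)
print("tag",tri([(s,*ts[0][1]),(t,*tt[0][1])]))
# foot corners from crops (top view), crop offset 215,170 scale4, second panel x-360
for nm,p in dict(nearR=(617,283),nearL=(432,307),farR=(583,53)).items():
    print(nm,plane(t,215+(p[0]-360)/4,170+p[1]/4,0.01))
for nm,p in dict(nL=(55,373),nR=(270,388),fL=(70,122)).items():
    print("scene",nm,plane(s,330+p[0]/4,255+p[1]/4,0.01))
# wand top face corners
for nm,p in dict(a=(575,84),b=(617,86),c=(612,130),d=(570,124)).items():
    print("wt",nm,plane(t,380+(p[0]-390)/3,230+p[1]/3,0.166))
for nm,p in dict(a=(125,95),b=(155,105),c=(133,133),d=(101,120)).items():
    print("ws",nm,plane(s,150+p[0]/3,130+p[1]/3,0.166))
# dock foot corners
for nm,p in dict(a=(497,68),b=(628,110),c=(597,240),d=(460,198)).items():
    print("df",nm,plane(t,380+(p[0]-390)/3,230+p[1]/3,0.01))
E
```

```text
[(np.int32(27), array([193.7778, 160.8519])), (np.int32(13), array([191.3077, 167.    ]))] [(np.int32(21), array([447., 265.]))]
[(np.int32(472), array([194.2521, 176.1737]))] [(np.int32(177), array([446.9266, 265.3672]))]
dot (array([ 0.4053, -0.3097,  0.1819]), [np.float64(0.001367882724374983), np.float64(0.0013678827243749278)])
[(np.int32(40), array([376.325, 276.025]))] [(np.int32(46), array([248.2609, 215.3696]))]
tag (array([0.5519, 0.0502, 0.1081]), [np.float64(0.0003992863704737835), np.float64(0.00039928637047377665)])
nearR [ 0.5198 -0.0029  0.01  ]
nearL [0.5149 0.0959 0.01  ]
farR [0.6501 0.0067 0.01  ]
scene nL [0.6541 0.0093 0.01  ]
scene nR [0.6463 0.106  0.01  ]
scene fL [ 0.5267 -0.0002  0.01  ]
wt a [ 0.4225 -0.3067  0.166 ]
wt b [ 0.4191 -0.3324  0.166 ]
wt c [ 0.392  -0.3256  0.166 ]
wt d [ 0.3979 -0.3004  0.166 ]
ws a [ 0.3951 -0.3185  0.166 ]
ws b [ 0.4    -0.2978  0.166 ]
ws c [ 0.4239 -0.305   0.166 ]
ws d [ 0.4169 -0.3274  0.166 ]
df a [ 0.4698 -0.289   0.01  ]
df b [ 0.4321 -0.3769  0.01  ]
df c [ 0.3431 -0.343   0.01  ]
df d [ 0.38   -0.2522  0.01  ]
```

Run:
```python
from h import *
np.set_printoptions(precision=4,suppress=True)
s=cam("scene");t=cam("top")
print("dot",tri([(s,191.3,167.0),(t,447,265)]))
for z in(.16,.166,.17): print(z,plane(t,447,265,z),plane(s,191.3,167.2,z))
# flange ellipses: orange
for c,box in((s,(180,160,40,50)),(t,(420,250,45,45))):
    b,m=blob(c,box,(4,110,100),(18,255,255)); 
    pts=cv2.findNonZero(m); (x,y),ax,an=cv2.minAreaRect(cv2.convexHull(pts)); 
    e=cv2.fitEllipse(cv2.convexHull(pts)); cx,cy=e[0][0]+box[0],e[0][1]+box[1]; print("flange",cx,cy,plane(c,cx,cy,.106))
# decoys: flange-level in scene crop and top crop
for nm,p,q in (("turq_near",(333,255),None),("purple",(172,358),None),("green",(236,50),(555,337)),("turq2",(115,45),(686,313))):
    print(nm,plane(s,150+p[0]/3,130+p[1]/3,.083), plane(t,380+(q[0]-390)/3,230+q[1]/3,.083) if q else '')
```

```text
dot (array([ 0.4085, -0.3148,  0.167 ]), [np.float64(0.0002278307045849098), np.float64(0.00022783070458482787)])
0.16 [ 0.4097 -0.3162  0.16  ] [ 0.4035 -0.3179  0.16  ]
0.166 [ 0.4086 -0.3148  0.166 ] [ 0.4082 -0.3153  0.166 ]
0.17 [ 0.4079 -0.3139  0.17  ] [ 0.4113 -0.3136  0.17  ]
flange 197.6108112335205 187.68991470336914 [ 0.4095 -0.3145  0.106 ]
flange 440.2298355102539 271.968355178833 [ 0.4072 -0.314   0.106 ]
turq_near [ 0.4385 -0.1839  0.083 ] 
purple [ 0.5303 -0.2656  0.083 ] 
green [ 0.276  -0.2895  0.083 ] [ 0.2752 -0.2911  0.083 ]
turq2 [ 0.2848 -0.375   0.083 ] [ 0.2833 -0.3771  0.083 ]
```

Request:
arm_command([
  [[0,0,0,-0.0172,-0.0247,0,100],[0,0,0,-0.0172,-0.0247,0,100],[0,0,0,-0.0172,-0.0247,0,100],[0,0,0,-0.0172,-0.0247,0,100],[0,0,0,-0.0172,-0.0247,0,100],[0,0,0,-0.0172,-0.0247,0,100],[0,0,0,-0.0172,-0.0247,0,100],[0,0,0,-0.0172,-0.0247,0,100],[0,0,0,-0.0172,-0.0247,0,100],[0,0,0,-0.0172,-0.0247,0,100],[0,0,-0.15,0,0,0,100],[0,0,-0.15,0,0,0,100],[0,0,-0.15,0,0,0,100],[0,0,-0.15,0,0,0,100],[0,0,-0.15,0,0,0,100],[0,0,-0.14,0,0,0,100],[0,0,0,0,0,0,100],[0,0,0,0,0,0,100]],
])

```text
time: 2.6
ee_pos: [0.4086, -0.3151, 0.2306]
eef_rot: [0.991, -0.134, 0.0, 0.0]
ft_force: [-0.2, -0.2, -0.2]
width: 0.087
```

Run:
```python
from h import *
from scipy.spatial.transform import Rotation as Ro
np.set_printoptions(precision=4,suppress=True)
s=read_state();print(s["time"],s["ee_pos"],s["eef_rot"],s["joint_positions"],s["ft_force"]);R=Ro.from_quat(s["eef_rot"]).as_matrix();print(R,np.degrees(np.arctan2(R[1,0],R[0,0])))
print("to wand, tool axes",R.T@(np.array([.4085,-.3148,.125])-s["ee_pos"]))
w=cam("wrist","pics/w1.png")
print(proj(w,np.array([.4085,-.3148,.166])))
```

```text
2.6 [ 0.4086 -0.3151  0.2306] [ 0.991  -0.1342  0.0001  0.0001] [ 0.8665  0.1104 -0.3194  1.732   0.0359  1.3047  0.2704] [-0.1679 -0.1997 -0.1533]
[[ 0.964  -0.2659  0.0001]
 [-0.2659 -0.964  -0.0001]
 [ 0.0002  0.0001 -1.    ]] -15.422567381759423
to wand, tool axes [-0.0002 -0.0002  0.1056]
[315.7654 260.9437]
```

View pics/w1.png

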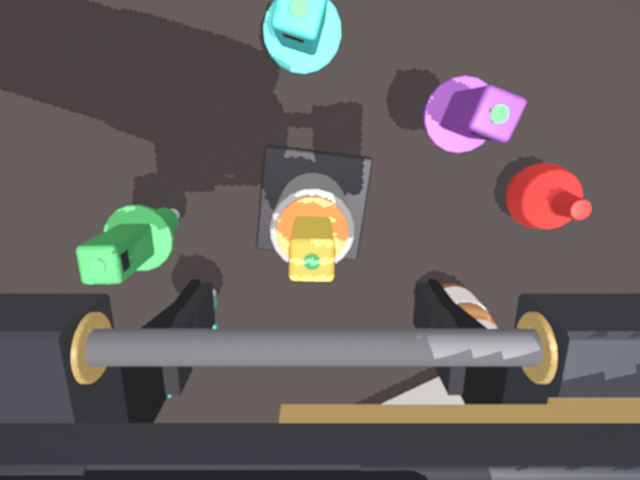

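The wand top is at (312,262) with its edges parallel to the jaws, within about 1 mm and 1° of the prediction. Next: descend and grip.

Request:
arm_command([
  [[0,0,0,0,0,0.02,100],[0,0,0,0,0,0.02,100],[0,0,0,0,0,0.02,100],[0,0,0,0,0,0.02,100],[0,0,0,0,0,0.015,100],[0,0,0,0,0,0.0106,100],[0,0,0,0,0,0,60],[0,0,0,0,0,0,40],[0,0,0,0,0,0,30],[0,0,0,0,0,0,20],[0,0,0,0,0,0,10],[0,0,0,0,0,0,10]],
], newtons=40)

```text
time: 4.15
ee_pos: [0.4087, -0.3151, 0.125]
eef_rot: [0.991, -0.133, 0.0, 0.0]
ft_force: [-0.4, -0.5, -0.4]
width: 0.0349
```

Run:
```python
from h import *
np.set_printoptions(precision=4,suppress=True)
s=read_state();print({k:s[k] for k in("time","ee_pos","eef_rot","ft_force","torque","width")})
w=cam("wrist","pics/w2.png")
```

```text
{'time': 4.15, 'ee_pos': array([ 0.4087, -0.3151,  0.125 ]), 'eef_rot': array([ 0.9912, -0.1326,  0.0001,  0.0001]), 'ft_force': array([-0.4098, -0.4639, -0.3521]), 'torque': array([-0.0211, -0.0787, -0.03  ]), 'width': 0.0348566113842088}
```

View pics/w2.png

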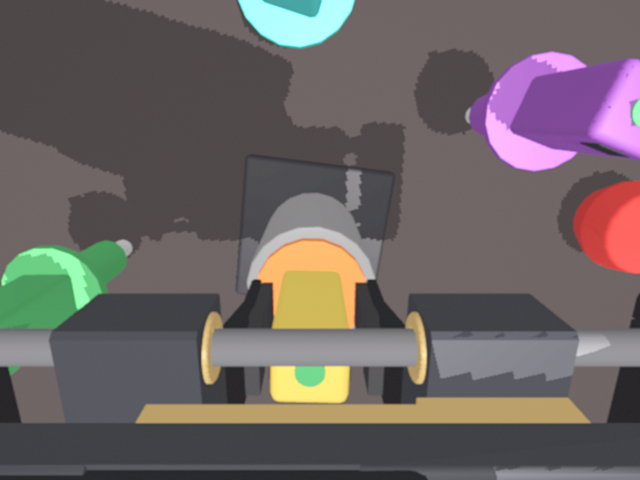

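The jaws are at 35 mm and still closing around the grip. I'll let them finish.

Request:
arm_command([
  [[0,0,0,0,0,0,10],[0,0,0,0,0,0,10],[0,0,0,0,0,0,10],[0,0,0,0,0,0,10]],
], newtons=50)

```text
time: 4.7
ee_pos: [0.4085, -0.3151, 0.125]
eef_rot: [0.991, -0.133, -0.0, 0.0]
ft_force: [-1.5, -0.1, 1.8]
width: 0.0256
```

Request:
arm_command([
  [[0,0,0,0,0,-0.01,10],[0,0,0,0,0,-0.02,10],[0,0,0,0,0,-0.03,10],[0,0,0,0,0,-0.04,10],[0,0,0,0,0,-0.04,10],[0,0,0,0,0,-0.02,10],[0,0,0,-0.0013,-0.015,0,10],[0,0,0,-0.0026,-0.0304,0,10],[0,0,0,-0.0026,-0.0304,0,10],[0,0,0,-0.0026,-0.0304,0,10],[0,0,0,-0.0026,-0.0304,0,10],[0,0,0,-0.0026,-0.0304,0,10],[0,0,0,-0.0026,-0.0304,0,10],[0,0,0,-0.0026,-0.0304,0,10],[0,0,0,-0.0026,-0.0304,0,10],[0,0,0,-0.0026,-0.0304,0,10],[0,0,0,-0.0026,-0.0304,0,10],[0,0,0,-0.0026,-0.0304,0,10],[0,0,0,-0.0013,-0.015,0,10]],
])

```text
time: 7.08
ee_pos: [0.4735, 0.0472, 0.284]
eef_rot: [0.991, -0.131, -0.001, 0.0]
ft_force: [0.4, -0.7, -2.3]
width: 0.0257
```

Request:
arm_command([
  [[0.0406,0.1152,0,0,0,0,10],[0.0406,0.1152,0,0,0,0,10],[0.0406,0.1152,0,0,0,0,10],[0.0406,0.1152,0,0,0,0,10],[0.0406,0.1152,0,0,0,0,10],[0,0,0,0,0,0,10],[0,0,0,0,0,0,10]],
])

```text
time: 7.95
ee_pos: [0.4744, 0.0451, 0.2858]
eef_rot: [0.945, -0.126, 0.294, -0.061]
ft_force: [-0.2, -0.4, -1.7]
width: 0.0257
```

```bash
cat > st.py <<'E'
from h import *
from scipy.spatial.transform import Rotation as Ro
np.set_printoptions(precision=4,suppress=True)
TAG=np.array([.5519,.0502,.1081]);y=np.radians(4);t=np.radians(35)
A=np.array([-np.sin(t)*np.cos(y),-np.sin(t)*np.sin(y),np.cos(t)])
s=read_state();R=Ro.from_quat(s["eef_rot"]).as_matrix();p=s["ee_pos"]
print(s["time"],p,s["ft_force"],s["width"],s["joint_positions"])
print("tool z",R[:,2],"want",-A,"tilt err tool",R.T@np.cross(R[:,2],-A))
tip=p+R[:,2]*.105
print("tip",tip,"tip->tag in tool axes",R.T@(TAG-tip),"axial F",s["ft_force"]@A)
E
python3 - <<'E'
from st import *
S=cam("scene","pics/s2.png");w=cam("wrist","pics/w3.png");T=cam("top","pics/t2.png")
a=np.hstack([cv2.resize(cv2.imread("pics/s2.png")[180:380,270:470],(400,400)),cv2.resize(cv2.imread("pics/t2.png")[130:330,160:360],(400,400))]);cv2.imwrite("pics/c2.png",a)
E
```

```text
7.95 [0.4744 0.0451 0.2858] [-0.1967 -0.3954 -1.7345] 0.025680092019448784 [ 0.4372 -0.4994 -0.4983  2.2071 -0.3226  0.7805 -0.1866]
tool z [ 0.5718  0.0413 -0.8194] want [ 0.5722  0.04   -0.8192] tilt err tool [-0.0012  0.0008  0.    ]
tip [0.5344 0.0494 0.1997] tip->tag in tool axes [-0.0359  0.0131  0.0851] axial F -1.2924710061513696
```

View pics/c2.png

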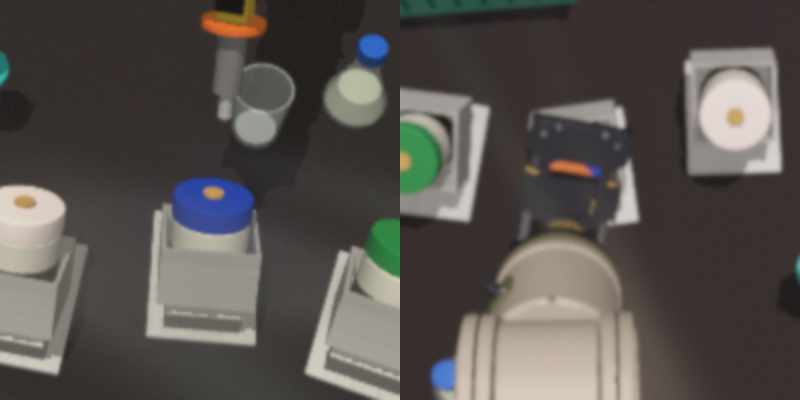

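View pics/w3.png

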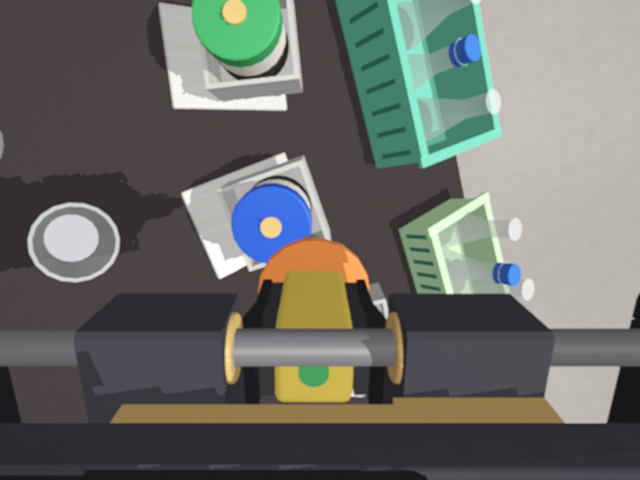

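The wand is held straight in the scene view, nose at crop ≈(225,108), and the blue tag is in the wrist view at ≈(270,228). I'll check the prediction against both views.

Run:
```python
from st import *
w=cam("wrist");S=cam("scene")
b,_=blob(w,(245,205,50,45),(8,80,80),(35,255,255)); print("wrist tag",b[:2],"pred",proj(w,TAG))
b2,_=blob(S,(360,260,35,30),(8,80,80),(35,255,255)); print("scene tag",b2[:2],"pred",proj(S,TAG)); 
print("tag tri wrist+scene",tri([(w,*b[0][1]),(S,*b2[0][1])]), "all", tri([(w,*b[0][1]),(S,*b2[0][1]),(cam("top"),248.26,215.37)]))
print("tip pred px",proj(S,tip),"tip crop",(proj(S,tip)-[270,180])*2, "ballcentre",proj(S,tip-6e-3*R[:,2]))
for c in(cam("top"),):
  print("flange pred", proj(S,p-R[:,2]*.011+R[:,2]*.03))
cv2.imwrite("pics/n3.png",cv2.resize(S["frame"][180:260,350:430,::-1],(640,640),interpolation=cv2.INTER_CUBIC))
print("predicted tip in n3",(proj(S,tip)-[350,180])*8, "axis pt 25mm up",(proj(S,tip-.025*R[:,2])-[350,180])*8,"flange ctr",(proj(S,tip-.083*R[:,2])-[350,180])*8)
```

```text
8.1 [0.4748 0.0449 0.2863] [ 0.2031  0.1913 -2.2798] 0.025588245669012636 [ 0.4378 -0.4995 -0.4982  2.2066 -0.3229  0.7796 -0.1863]
tool z [ 0.5731  0.0411 -0.8185] want [ 0.5722  0.04   -0.8192] tilt err tool [-0.0014 -0.0008 -0.    ]
tip [0.535  0.0493 0.2004] tip->tag in tool axes [-0.0369  0.0132  0.0853] axial F -1.9913837829805978
wrist tag [(np.int32(296), array([269.9223, 226.7736])), (np.int32(60), array([289.4333, 246.8333]))] pred [273.2537 227.4785]
scene tag [(np.int32(40), array([376.325, 276.025]))] pred [376.5556 276.0189]
tag tri wrist+scene (array([0.5504, 0.0506, 0.1049]), [np.float64(0.0006976618559528754), np.float64(0.0006976618559528322)]) all (array([0.5512, 0.0507, 0.1059]), [np.float64(0.0012473992533785238), np.float64(0.0008819494214513113), np.float64(0.0012860551102942374)])
tip pred px [381.978  239.6803] tip crop [223.9559 119.3605] ballcentre [382.3127 236.2748]
flange pred [386.941  189.1864]
predicted tip in n3 [255.8237 477.442 ] axis pt 25mm up [267.0702 363.0207] flange ctr [294.0936  88.0855]
```

View pics/n3.png

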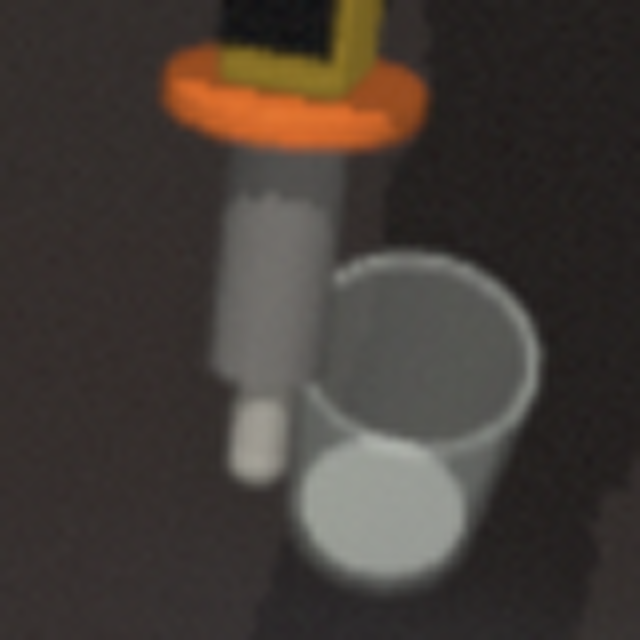

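Request:
arm_command([
  [[0,0,0,-0.0075,0.0027,0.012,10],[0,0,0,-0.0075,0.0027,0.012,10],[0,0,0,-0.0075,0.0027,0.012,10],[0,0,0,-0.0075,0.0026,0.012,10],[0,0,0,-0.0075,0.0026,0.012,10],[0,0,0,0,0,0,10],[0,0,0,0,0,0,10],[0,0,0,0,0,0,10]],
])

```text
time: 9.3
ee_pos: [0.4765, 0.0448, 0.2136]
eef_rot: [0.945, -0.126, 0.295, -0.061]
ft_force: [-1.2, -0.0, -1.9]
width: 0.026
```

```bash
sed -i 's/\.5519,\.0502,\.1081/.5514,.0504,.107/' st.py
python3 - <<'E'
from st import *
w=cam("wrist","pics/w4.png");S=cam("scene","pics/s4.png")
b2,_=blob(S,(360,260,35,30),(8,80,80),(35,255,255)); print("scene tag",b2[:2],"pred",proj(S,TAG)); 
print("pred tag wrist",proj(w,TAG))
o=np.array([340,225]);cv2.imwrite("pics/n4.png",cv2.resize(S["frame"][225:305,340:420,::-1],(640,640),interpolation=cv2.INTER_CUBIC))
for d in(0,.025): print((proj(S,tip-d*R[:,2])-o)*8)
print("tag",(proj(S,TAG)-o)*8)
E
```

```text
9.3 [0.4765 0.0448 0.2136] [-1.188  -0.0006 -1.8912] 0.02599593083841178 [ 0.4362 -0.4325 -0.5518  2.3213 -0.3252  0.5963 -0.1959]
tool z [ 0.5728  0.0417 -0.8186] want [ 0.5722  0.04   -0.8192] tilt err tool [-0.0018 -0.0003 -0.    ]
tip [0.5366 0.0492 0.1277] tip->tag in tool axes [ 0.0002 -0.0002  0.0254] axial F -0.8694163571499537
scene tag [(np.int32(40), array([376.325, 276.025]))] pred [376.6415 276.0878]
pred tag wrist [315.9544 230.7139]
[302.6316 303.1066]
[312.7699 197.8622]
tag [293.1322 408.7025]
```

View pics/n4.png

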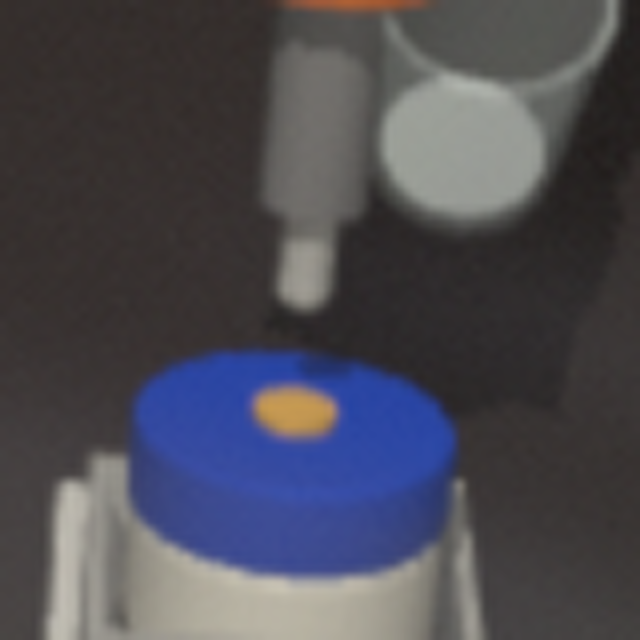

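View pics/w4.png

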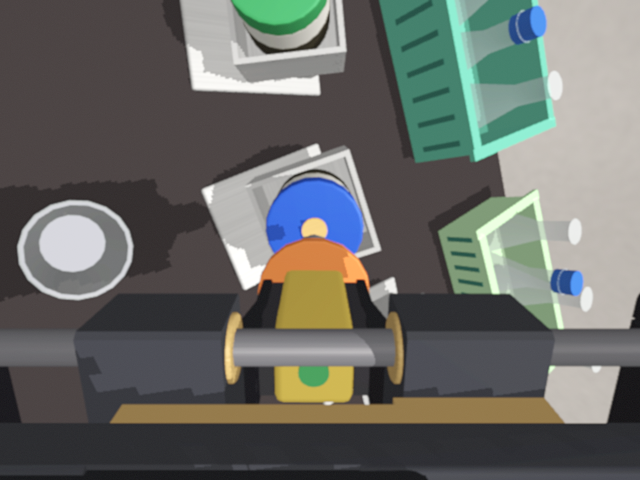

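Aligned within 1 mm in both views (tag scene crop (295,411), wrist (314,229)). Approaching along the axis.

Request:
arm_command([
  [[0,0,0,0.0002,-0.0002,0.007,10],[0,0,0,0,0,0.007,10],[0,0,0,0,0,0.006,10],[0,0,0,0,0,0,10],[0,0,0,0,0,0,10]],
])

```text
time: 10.02
ee_pos: [0.4878, 0.0457, 0.1967]
eef_rot: [0.945, -0.126, 0.294, -0.061]
ft_force: [0.3, -0.7, -1.8]
width: 0.0261
```

Run:
```python
from st import *
```

```text
10.025 [0.4878 0.0457 0.1967] [ 0.3311 -0.73   -1.8082] 0.026059357640860543 [ 0.4561 -0.3765 -0.5866  2.3227 -0.3027  0.5384 -0.2155]
tool z [ 0.5719  0.0417 -0.8193] want [ 0.5722  0.04   -0.8192] tilt err tool [-0.0016  0.0008 -0.    ]
tip [0.5478 0.0501 0.1107] tip->tag in tool axes [ 0.0008 -0.0003  0.0051] axial F -1.641465277772509
```

Request:
arm_command([
  [[0,0,0,0,0,0.0015,10],[0,0,0,0,0,0.0015,10],[0,0,0,0,0,0,10]],
])

```text
time: 10.4
ee_pos: [0.4895, 0.0459, 0.1942]
eef_rot: [0.945, -0.126, 0.294, -0.061]
ft_force: [0.5, 0.9, -1.8]
width: 0.0259
```

Run:
```python
from st import *
```

```text
10.4 [0.4895 0.0459 0.1942] [ 0.5399  0.8716 -1.8399] 0.025856537516415902 [ 0.4594 -0.368  -0.5922  2.3229 -0.2986  0.5296 -0.219 ]
tool z [ 0.5719  0.0417 -0.8193] want [ 0.5722  0.04   -0.8192] tilt err tool [-0.0015  0.0007 -0.    ]
tip [0.5495 0.0503 0.1082] tip->tag in tool axes [ 0.0008 -0.0003  0.002 ] axial F -1.85091073612724
```

Request:
arm_command([
  [[0,0,0,0,0,0.0015,10],[0,0,0,0,0,0,10]],
])

```text
time: 10.65
ee_pos: [0.4904, 0.046, 0.1931]
eef_rot: [0.945, -0.126, 0.294, -0.061]
ft_force: [-0.8, 0.6, 0.6]
width: 0.0256
```

Run:
```python
from st import *
```

```text
10.65 [0.4904 0.046  0.1931] [-0.8374  0.6161  0.5968] 0.02559217283362007 [ 0.4612 -0.3638 -0.5949  2.3227 -0.2964  0.5253 -0.2208]
tool z [ 0.572   0.0417 -0.8192] want [ 0.5722  0.04   -0.8192] tilt err tool [-0.0016  0.0006 -0.    ]
tip [0.5505 0.0503 0.1071] tip->tag in tool axes [ 0.0007 -0.0002  0.0006] axial F 0.9433577226290273
```

Contact: axial force rose by about 2.5 N. Moving 3 mm more, then reading again.

Request:
arm_command([
  [[0,0,0,0,0,0.0015,10],[0,0,0,0,0,0.0015,10],[0,0,0,0,0,0,10],[0,0,0,0,0,0,10]],
])

```text
time: 11.15
ee_pos: [0.4921, 0.0461, 0.1906]
eef_rot: [0.945, -0.126, 0.294, -0.061]
ft_force: [-3.2, 0.0, 1.2]
width: 0.026
```

Run:
```python
from st import *
S=cam("scene","pics/s5.png");F=[]
for i in range(5):
    F.append(read_state()["ft_force"]@A); camera("wrist")
print("F",np.array(F),np.mean(F)+1.6)
cv2.imwrite("pics/n5.png",cv2.resize(S["frame"][225:305,340:420,::-1],(640,640),interpolation=cv2.INTER_CUBIC))
```

```text
11.15 [0.4921 0.0461 0.1906] [-3.161   0.0092  1.2149] 0.02602514490552387 [ 0.4647 -0.3553 -0.6006  2.3226 -0.292   0.5167 -0.2245]
tool z [ 0.572   0.0417 -0.8192] want [ 0.5722  0.04   -0.8192] tilt err tool [-0.0016  0.0006  0.    ]
tip [0.5522 0.0505 0.1046] tip->tag in tool axes [ 0.0007 -0.0002 -0.0024] axial F 2.8034826105777486
F [2.8144 2.9434 3.537  3.2266 2.9899] 4.702252627554177
```

View pics/n5.png

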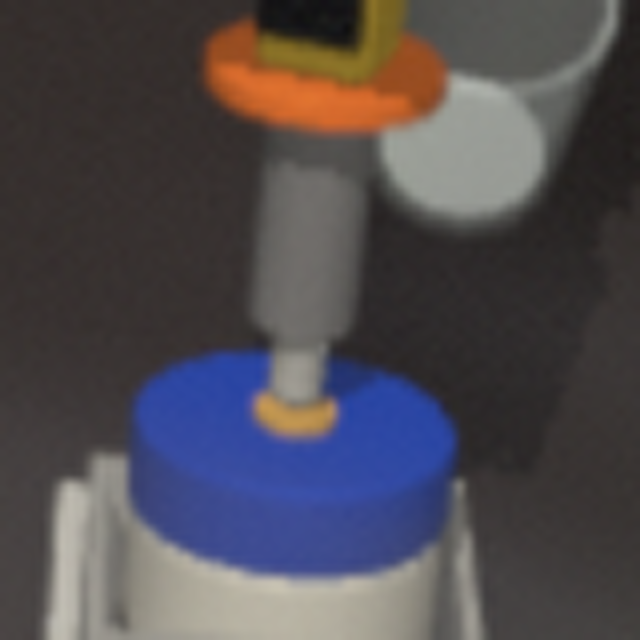

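The nose sits on the tag centre, at about 4.6 N axial. One small step, then hold.

Request:
arm_command([
  [[0,0,0,0,0,0.001,10],[0,0,0,0,0,0.0008,10],[0,0,0,0,0,0,10],[0,0,0,0,0,0,10]],
])

```text
time: 11.95
ee_pos: [0.4931, 0.0461, 0.1892]
eef_rot: [0.945, -0.126, 0.294, -0.061]
ft_force: [-3.6, -0.6, 2.3]
width: 0.0256
```

Run:
```python
from st import *
F=[]
for i in range(8):
    F.append(read_state()["ft_force"]@A); camera("wrist")
print("F",np.array(F),np.mean(F)+1.55)
```

```text
11.95 [0.4931 0.0461 0.1892] [-3.5996 -0.6395  2.3036] 0.02563730773544898 [ 0.467  -0.35   -0.604   2.3225 -0.2892  0.5116 -0.2268]
tool z [ 0.5721  0.0417 -0.8192] want [ 0.5722  0.04   -0.8192] tilt err tool [-0.0016  0.0006 -0.    ]
tip [0.5532 0.0505 0.1032] tip->tag in tool axes [ 0.0007 -0.0003 -0.0042] axial F 3.972161353971871
F [3.9722 4.5437 3.5503 3.4859 4.234  4.4125 4.404  3.8875] 5.611270376475086
```

5.6 N, which is the half-way value. Holding for 2.5 s.

Request:
arm_command([
  [[0,0,0,0,0,0,10],[0,0,0,0,0,0,10],[0,0,0,0,0,0,10],[0,0,0,0,0,0,10],[0,0,0,0,0,0,10],[0,0,0,0,0,0,10],[0,0,0,0,0,0,10],[0,0,0,0,0,0,10],[0,0,0,0,0,0,10],[0,0,0,0,0,0,10],[0,0,0,0,0,0,10],[0,0,0,0,0,0,10],[0,0,0,0,0,0,10],[0,0,0,0,0,0,10],[0,0,0,0,0,0,10],[0,0,0,0,0,0,10],[0,0,0,0,0,0,10],[0,0,0,0,0,0,10],[0,0,0,0,0,0,10],[0,0,0,0,0,0,10]],
])

```text
time: 14.85
ee_pos: [0.4931, 0.0461, 0.1891]
eef_rot: [0.945, -0.126, 0.294, -0.061]
ft_force: [-3.3, -0.7, 2.6]
width: 0.0256
```

Run:
```python
from st import *
F=[]
for i in range(5):
    F.append(read_state()["ft_force"]@A); S=camera("scene")
print("F",np.array(F),np.mean(F)+1.55)
cv2.imwrite("pics/n6.png",cv2.resize(S["frame"][225:305,340:420,::-1],(640,640),interpolation=cv2.INTER_CUBIC))
```

```text
14.85 [0.4931 0.0461 0.1891] [-3.313  -0.6574  2.6199] 0.025604213856160237 [ 0.4669 -0.35   -0.604   2.3226 -0.2892  0.5116 -0.2268]
tool z [ 0.572   0.0417 -0.8192] want [ 0.5722  0.04   -0.8192] tilt err tool [-0.0015  0.0007 -0.    ]
tip [0.5532 0.0505 0.1031] tip->tag in tool axes [ 0.0008 -0.0003 -0.0042] axial F 4.068060472734117
F [4.0681 4.7393 4.0947 3.7752 4.1905] 5.723529509010267
```

View pics/n6.png

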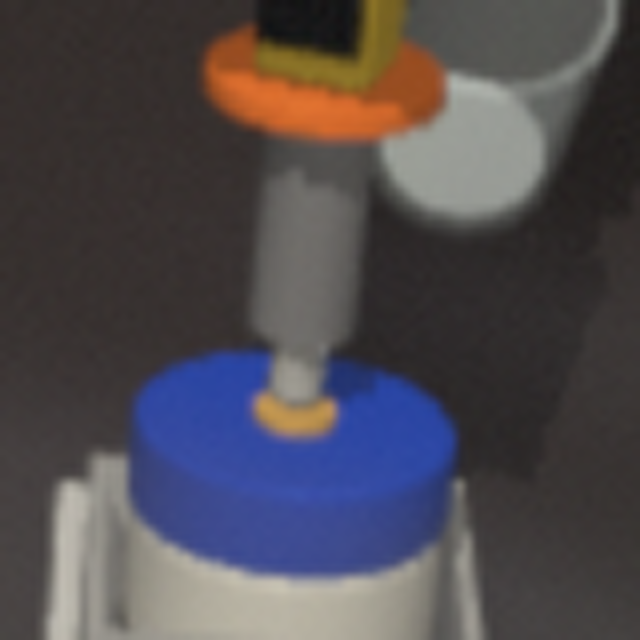

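The hold is steady at 5.7 N. Retracting along the axis, then turning upright.

Request:
arm_command([
  [[0,0,0,0,0,-0.005,10],[0,0,0,0,0,-0.01,10],[0,0,0,0,0,-0.015,10],[0,0,0,0,0,-0.015,10],[-0.0406,-0.1152,0,0,0,0,10],[-0.0406,-0.1152,0,0,0,0,10],[-0.0406,-0.1152,0,0,0,0,10],[-0.0406,-0.1152,0,0,0,0,10],[-0.0406,-0.1152,0,0,0,0,10],[0,0,0,0,0,-0.02,10],[0,0,0,0,0,-0.02,10],[0,0,0,0,0,-0.02,10],[0,0,0,0,0,0,10]],
])

```text
time: 16.73
ee_pos: [0.4677, 0.0443, 0.2873]
eef_rot: [0.991, -0.133, 0.001, 0.0]
ft_force: [-0.3, 0.2, -2.6]
width: 0.0256
```

```bash
cat > up.py <<'E'
from h import *
from scipy.spatial.transform import Rotation as Ro
np.set_printoptions(precision=4,suppress=True)
s=read_state();R=Ro.from_quat(s["eef_rot"]).as_matrix();p=s["ee_pos"]
print(s["time"],p,s["ft_force"],s["width"],s["joint_positions"])
print("yaw",np.degrees(np.arctan2(R[1,0],R[0,0])),"tilt err rotvec tool",R.T@np.cross(R[:,2],[0,0,-1]))
print("to seat tool axes",R.T@(np.array([.4085,-.3151,.125])-p))
E
python3 up.py
```

```text
16.725 [0.4677 0.0443 0.2873] [-0.2633  0.2268 -2.6227] 0.025557341527746406 [ 0.5307 -0.0074 -0.7081  1.7316 -0.0041  1.4134 -0.4428]
yaw -15.243150485264168 tilt err rotvec tool [-0.0003 -0.0023  0.    ]
to seat tool axes [0.037  0.3624 0.1623]
```

Request:
arm_command([
  [[0,0,0,0.0015,0.0151,0,10],[0,0,0,0.0031,0.0302,0,10],[0,0,0,0.0031,0.0302,0,10],[0,0,0,0.0031,0.0302,0,10],[0,0,0,0.0031,0.0302,0,10],[0,0,0,0.0031,0.0302,0,10],[0,0,0,0.0031,0.0302,0,10],[0,0,0,0.0031,0.0302,0,10],[0,0,0,0.0031,0.0302,0,10],[0,0,0,0.0031,0.0302,0,10],[0,0,0,0.0031,0.0302,0,10],[0,0,0,0.0031,0.0302,0,10],[0,0,0,0.0015,0.0151,0,10],[0,0,0,0,0,0,10],[0,0,0,0,0,0,10],[0,0,0,0,0,0,10]],
])

```text
time: 18.73
ee_pos: [0.4083, -0.3141, 0.2861]
eef_rot: [0.991, -0.132, 0.0, 0.0]
ft_force: [-0.3, -0.2, -1.2]
width: 0.0259
```

```bash
python3 up.py
python3 - <<'E'
from h import *
S=cam("scene");T=cam("top")
a=np.hstack([cv2.resize(S["frame"][110:240,130:260,::-1],(400,400),interpolation=cv2.INTER_CUBIC),cv2.resize(T["frame"][210:340,380:510,::-1],(400,400),interpolation=cv2.INTER_CUBIC)]);cv2.imwrite("pics/d1.png",a)
print("seat in crop",(proj(S,np.array([.4085,-.315,.1]))-[130,110])*400/130)
E
```

```text
18.725 [ 0.4083 -0.3141  0.2861] [-0.3229 -0.2148 -1.1995] 0.025901959940903767 [ 0.8767  0.0822 -0.3276  1.646   0.0267  1.4176  0.2817]
yaw -15.14539183505242 tilt err rotvec tool [ 0.     -0.0003  0.    ]
to seat tool axes [0.0004 0.0009 0.1611]
seat in crop [209.44034356 243.53858842]
```

View pics/d1.png

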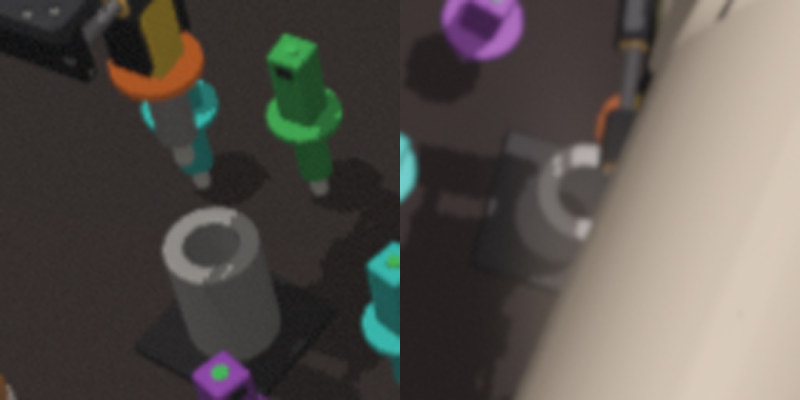

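The empty bore centre is at crop (211,244), against a prediction of (209,244). Lowering in.

Request:
arm_command([
  [[0,0,0,0.0004,0.0006,0.015,10],[0,0,0,0,0,0.025,10],[0,0,0,0,0,0.025,10],[0,0,0,0,0,0.02,10],[0,0,0,0,0,0.02,10],[0,0,0,0,0,0.02,10],[0,0,0,0,0,0.018,10],[0,0,0,0,0,0.01,10],[0,0,0,0,0,0.005,10],[0,0,0,0,0,0,10],[0,0,0,0,0,0,10]],
])

```text
time: 20.2
ee_pos: [0.4085, -0.316, 0.1286]
eef_rot: [0.991, -0.133, 0.0, 0.0]
ft_force: [-0.1, 0.0, -1.8]
width: 0.026
```

```bash
python3 up.py
```

```text
20.2 [ 0.4085 -0.316   0.1286] [-0.0554  0.0079 -1.7565] 0.026045599984203503 [ 0.8684  0.1989 -0.3292  1.858   0.0721  1.095   0.2463]
yaw -15.238209814946094 tilt err rotvec tool [ 0.0005 -0.0011  0.    ]
to seat tool axes [-0.0002 -0.0009  0.0036]
```

Request:
arm_command([
  [[0,0,0,0,-0.0009,0.002,10],[0,0,0,0,0,0.0013,10],[0,0,0,0,0,0,10],[0,0,0,0,0,0,10]],
])

```text
time: 20.7
ee_pos: [0.4085, -0.3149, 0.1249]
eef_rot: [0.991, -0.133, 0.0, 0.0]
ft_force: [-0.9, 1.3, 2.9]
width: 0.0258
```

```bash
python3 up.py
python3 - <<'E'
from h import *
S=cam("scene")
cv2.imwrite("pics/d2.png",cv2.resize(S["frame"][130:240,140:250,::-1],(660,660),interpolation=cv2.INTER_CUBIC))
E
```

```text
20.7 [ 0.4085 -0.3149  0.1249] [-0.8679  1.2951  2.9098] 0.02579469990758892 [ 0.867   0.2023 -0.3297  1.8626  0.0735  1.0881  0.2435]
yaw -15.234037609170592 tilt err rotvec tool [ 0.0001 -0.0003  0.    ]
to seat tool axes [ 0.0001  0.0002 -0.0001]
```

View pics/d2.png

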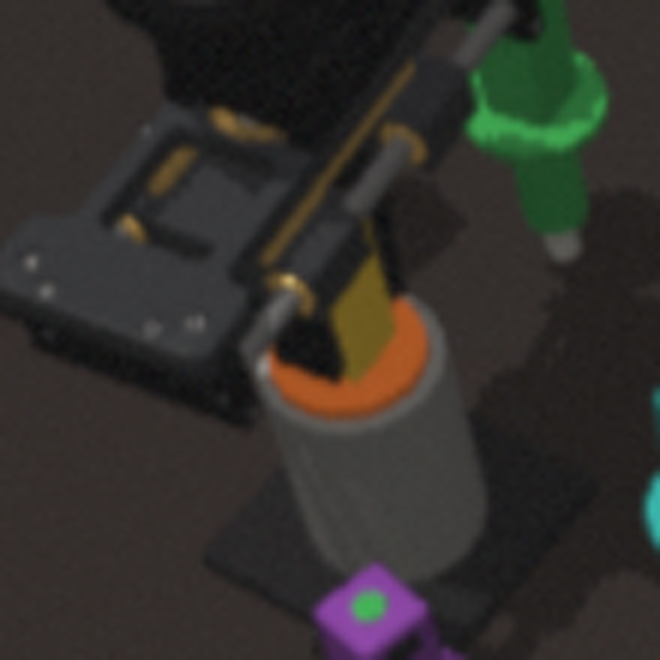

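The flange lies on the rim at crop (350,355), with the wand seated on a light upward force. Release and go straight up.

Request:
arm_command([
  [[0,0,0,0,0,0,35],[0,0,0,0,0,0,50],[0,0,0,0,0,0,75],[0,0,0,0,0,0,100],[0,0,0,0,0,0,100],[0,0,0,0,0,0,100],[0,0,0,0,0,0,100],[0,0,0,0,0,0,100]],
])

```text
time: 21.75
ee_pos: [0.4084, -0.315, 0.1247]
eef_rot: [0.991, -0.133, 0.0, 0.0]
ft_force: [0.6, 0.3, -0.5]
width: 0.0855
```

Request:
arm_command([
  [[0,0,0,0,0,-0.01,100],[0,0,0,0,0,-0.02,100],[0,0,0,0,0,-0.03,100],[0,0,0,0,0,-0.03,100],[0,0,0,0,0,-0.03,100],[0,0,0,0,0,-0.03,100],[0,0,0,-0.02,0,0,100],[0,0,0,-0.03,0,0,100],[0,0,0,-0.03,0,0,100],[0,0,0,0,0,0,100],[0,0,0,0,0,0,100]],
])

```text
time: 23.12
ee_pos: [0.3318, -0.294, 0.2753]
eef_rot: [0.991, -0.132, 0.001, 0.0]
ft_force: [0.4, 0.6, 0.4]
width: 0.0868
```

```bash
python3 up.py
python3 - <<'E'
from h import *
np.set_printoptions(precision=4,suppress=True)
S=cam("scene","pics/s9.png");T=cam("top","pics/t9.png")
gs,_=blob(S,(185,163,25,12),(35,60,60),(90,255,255));gt,_=blob(T,(436,255,24,24),(35,40,60),(90,255,255));print(gs,gt)
for g in gs: 
  if gt: print(tri([(S,*g[1]),(T,*gt[0][1])]))
E
```

```text
23.125 [ 0.3318 -0.294   0.2753] [0.4114 0.5688 0.3822] 0.08681002651348602 [ 0.936  -0.0808 -0.2938  1.826  -0.0237  1.3917  0.3816]
yaw -15.2219304515044 tilt err rotvec tool [ 0.0005 -0.0011 -0.    ]
to seat tool axes [0.0794 0.0002 0.1504]
[(np.int32(17), array([191.1176, 167.4118])), (np.int32(4), array([196.5, 163. ]))] [(np.int32(10), array([446.2, 264.5]))]
(array([ 0.4097, -0.3141,  0.1672]), [np.float64(0.0008839747110324435), np.float64(0.0008839747110324433)])
(array([ 0.4065, -0.3071,  0.1783]), [np.float64(0.0034702451746767213), np.float64(0.0034702451746768453)])
```

View pics/s9.png

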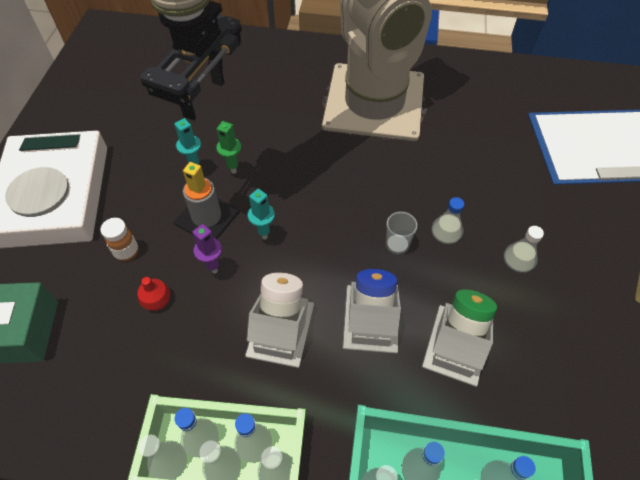

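The wand stands upright in its dock (scene (195,185)), with its top dot at (0.410, -0.314, 0.167). Everything else looks unchanged and the gripper is clear, so I'm handing in.

```bash
python3 -c "
from bench import *
print(close_job())"
```

```text
the job is handed in; nothing more can be done
None
```

I took the yellow wand from its dock and pressed its nose on the blue jar's brass tag. I held it there for over 2.5 s, then put the wand back in the dock, let go and handed the job in at about 23 s.

- **Press:** The axial force was about 5.6 N at the start of the hold and 5.7 N at the end, against 5.6 N for half-way in. The arm's travel since first contact gives 4.8–6.2 mm pressed. It never came near the 9 N stop. The TCP stayed within about 0.1 mm during the hold.
- **Aim:** The wand was within about 0.1° of the intended axis and less than 1 mm off the tag centre. The axis itself rests on a station yaw of about 4° read from the images; individual edges gave 2.8° to 4.6°.
- **Wand back in the dock:** The dot on its top was measured at (0.410, -0.314, 0.167), against (0.4085, -0.315, 0.167) before. In the final picture it stands upright with the flange on the rim.
- **Other items:** The other stations, flasks, beaker, bulb and bottle look unmoved in the final picture. I compared these by eye only. The gripper is open and clear of everything.

**Checks that disagreed:**
- The camera views differed by about 3 mm on the tag's height (0.105–0.108 m), so I found contact by force instead.
- Joint 2 came to -0.4995 rad before the press, right at its -0.5 limit. It did not read past the limit in any check.

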